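Kitting the parts for a bench leg and a rail post

ROBOT

A 6-joint arm with a two-finger parallel gripper is mounted at the origin on the work surface. World frame = base frame: x ahead of the robot, y to its left, z up, the work surface at z = 0. Lengths are in m, angles in degrees, forces in N, time in s.
With the tool pointing down it reaches from about 0.4 to 0.825 m from the base axis. Payload 7 kg.
Tool frame: the origin (TCP) lies at the centre of the arm's flange, where the gripper is bolted on; the fingertips stand 178 mm ahead of it and the grasp point (between the pads) lies 159 mm ahead of it (ctrl.hold_point_z is the distance from the TCP to the grasp point, in m); z points along the fingers, y is the line along which they close (so a half turn about z gives the same grasp; the last joint's range is limited). The gripper opens to 88 mm and grips with 3 to 60 N. Pads are 19 mm wide; open, the fingers measure 130 mm over their backs; the gripper's body (78 mm by 193 mm) begins 47 mm behind the grasp point.
Start: joints at [85.949, 20.546, 0.682, 0, -70.136, -16.507], TCP at [0.237, 0.632, 0.405] pointing down, gripper open.
Joint ranges: [-176.03, 176.03], [-82.01, 121.73], [-58.28, 71.71], [-173.87, 95.51], [-174.79, -0.11], [-173.66, 173.66]. Speed limits (degrees/s): [136.94, 136.94, 172.46, 180, 180, 180].

INTERFACE

Orientations are given as [roll, pitch, yaw] about the fixed x, y, z axes, in that order (R = Rz(yaw) Ry(pitch) Rx(roll)).
In Python, from plant import ctrl gives the robot as it stands.
- The arm moves only by the shell command python3 -m inch 'ROWS'. ROWS is JSON, one flat list of numbers, 7 for each row, row after row: the closure, from 0 (fully open) to 1 (shut), then the shift along the tool's x, y, z in mm, then the turn, a rotation vector about the tool's x, y, z in degrees. In form: [hand, x, y, z, wx, wy, wz, hand, x, y, z, wx, wy, wz, ...]. A call has 1 to 5 rows; each row is the pose to reach, as a shift and turn from the pose commanded when the call began, along the tool's axes at that moment; what a row does not reach only later rows make up. A row lasts 1/10 s, in which the tool goes at most 50 mm and 8.59 degrees, less where a joint would pass 70% of its speed; a pose out of reach is approached as far as the arm can. A call with a gripper value outside its range is refused whole. The fingers move at their own pace and stop on an object; the grip force is fixed at half the most. Time passes only in rows, so rows that repeat a pose let the fingers close. It gives the time, the measured TCP pose, the force, the opening and the grip force at its end, in the units of the state.
- ctrl.get_obs(): the state, without advancing time (a new reading comes with each control period).
- ctrl.snapshot(name): name is "scene" or "top" or "wrist"; returns a dict with "frame" (384x512x3 uint8, red, green, blue), "K" (3x3 intrinsics, pixels), "R" (3x3) and "t" (3): a world point X has camera coordinates R X + t. Camera axes: x right, y down, z forward; pixel columns grow to the right and rows downward; lengths in m; the calibration is good to about 2 mm. A picture is of the moment at which its call begins. There is no depth.
- ctrl.close_job(): hands the job in; it is judged then, once.
Trained networks look in a picture, given as the dict that the camera call returned (one of the last four; its "shot" number tells which), for a name from the list of things; names that differ only in an ending like _2 or _b are one class to them, and where a whole thing is asked for, a point or a joint stands for the part that bears it (a point fixed in the world has none). Each returns a list of dicts, best first, with "p" (0 to 1); they miss things now and then, are a little off and sometimes report something else, mostly with a low value. They report only what shows in the picture. A call takes as long as a camera call. They do not tell look-alikes from the thing itself.
- ctrl.recognise(picture, thing): "location" ([x, y, z] in m, in world coordinates, good to about 4 mm: the middle of the surface that is visible of it).
- ctrl.trace(picture, thing): "pixels" (384x512 bool, what is visible of it).
- ctrl.mark_of(picture, thing): "location" ([x, y, z] in m, in world coordinates, good to about 4 mm: a listed point, or the origin of a listed thing).
The state is a dict: "clock": time; "joint_pos": joint angles; "qvel": joint speeds; "tau": joint torques, N m; "tool_pos": TCP position; "orientation": TCP orientation; "force": force on the tool from outside, world axes, zero at the start; "moment": the same for the moment, N m; "opening": finger opening in m; "gripper_force": force on a finger pad.
Only numpy, scipy, OpenCV 4.12 (cv2) and the standard library are available. Lean on these libraries where they do the work, as an engineer would, in place of code of your own. Each camera call takes 0.05 s, during which the arm holds its last target. There are 200 camera calls.

TASK

Make up the two kits for welding: in the three-compartment tray the bench leg (the square plate with its stub, the larger hex nut and the levelling foot), and in the two-compartment tray the rail post (the round flange and the wider sleeve). Put one part in each compartment, standing upright and flat on its floor, and leave the smaller nut and the narrower sleeve standing where they are.

Things in the scene. Friction and masses are not known exactly. Their poses are not given: they have to be found in the camera images.
- square_plate_mid (a point): Square mounting plate with a stub of square tube welded upright on its middle: plate 56 x 56 x 8 mm lying flat, stub 30 x 30 mm, 60 mm high overall, about 0.32 kg. Stands on the plate; grip it by the stub. x and y run square to the sides of plate and stub. Its origin is at the centre, half-way up; z is up along it as it stands.
- round_flange_mid (a point): Round floor flange: disc 60 mm across and 8 mm thick, lying flat, with a round collar 40 mm across standing on its middle, 60 mm high overall, about 0.34 kg. Stands on the disc; grip it by the collar. Its origin is at the centre, half-way up; z is up along it as it stands.
- levelling_foot_mid (a point): Levelling foot: black rubber-soled round base 50 mm across with a threaded stud 20 mm across standing up from it, 85 mm high overall, about 0.24 kg; a hex locknut (34 mm over its corners) sits on the stud from 29 to 41 mm above the sole. Grip the stud above the locknut. Its origin is at the centre, half-way up; z is up along it as it stands.
- large_nut_mid (a point): The larger of the two long hex nuts, a hollow six-sided steel sleeve standing on end: 32 mm across flats (37 mm over corners), 60 mm high, 20 mm bore, about 0.26 kg. A pair of flats faces along +x and -x, others every 60 degrees. Its origin is at the centre, half-way up; z is up along it as it stands.
- wide_sleeve_mid (a point): The wider of the two plain pipe sleeves, a steel tube standing on end: 50 mm outside, 42 mm inside, 60 mm high, about 0.27 kg. Its origin is at the centre, half-way up; z is up along it as it stands.
- small_nut_mid (a point): The smaller long hex nut, spare stock that stays where it is: 19 mm across flats, 36 mm high, standing on end. Its origin is at the centre, half-way up; z is up along it as it stands.
- narrow_sleeve_mid (a point): The narrower plain pipe sleeve, spare stock that stays where it is: steel tube 30 mm outside, 24 mm inside, 60 mm high, standing on end. Its origin is at the centre, half-way up; z is up along it as it stands.
- tray_three: The longer grey tray, with three compartments in a row: 268 x 92 mm outside, 18 mm high, floor and walls 4 mm thick; it does not move. Origin at the centre of its underside, x along its length, z up. The compartments are 84 x 84 mm inside, centred at x = -88, 0 and +88 mm, y = 0; the dividers are 16 mm high.
- tray_two: The shorter grey tray, with two compartments in a row: 180 x 92 mm outside, 18 mm high, floor and walls 4 mm thick; it does not move. Origin at the centre of its underside, x along its length, z up. The compartments are 84 x 84 mm inside, centred at x = -44 and +44 mm, y = 0; the divider is 16 mm high.
Mind the look-alikes: they are no part of the job. What is shaped like the part that bears large_nut_mid but green, orange or purple is not meant.

How it is judged:
By the outcome, as a careful person would: the job done as asked, in the order asked, and still so for the second after the job is handed in, with the robot touching nothing.
It also fails if it takes over 120 s, if anything falls off the work surface, if the arm or the gripper's body presses on something with over 40 N, if the wrist force passes 120 N, or if a joint passes its speed limit or range.

## Working session

There is one attempt and no reset: what is moved stays moved. The work goes in short steps, Python scripts to look and compute and a shell command to move; the robot and the scene stay as the last step left them, time stands still between calls to the robot, and variables do not carry over. Pictures are saved under pics/ and viewed, at most 14 in all, crops included, and the job is handed in when it is done.

```bash
ls; mkdir -p pics; cat > h.py <<'E'
from plant import ctrl
import numpy as np, cv2
def save(s,n): cv2.imwrite(f'pics/{n}.png',s['frame'][:,:,::-1])
names=['square_plate_mid','round_flange_mid','levelling_foot_mid','large_nut_mid','wide_sleeve_mid','small_nut_mid','narrow_sleeve_mid','tray_three','tray_two']
def px(s,X):
    c=s['R']@np.array(X)+s['t']; p=s['K']@c; return (p[:2]/p[2]).round().astype(int)
def ray(s,u,v,z):
    d=s['R'].T@np.linalg.inv(s['K'])@np.array([u,v,1.]); o=-s['R'].T@s['t']
    return o+d*(z-o[2])/d[2]
E
python3 - <<'E'
from h import *
s=ctrl.snapshot('top'); save(s,'top0')
s2=ctrl.snapshot('scene'); save(s2,'scene0')
for n in names:
    for q,l in ((s,'top'),(s2,'scene')):
        for d in ctrl.mark_of(q,n)[:4]: print(n,l,round(d['p'],2),np.round(d['location'],3),px(q,d['location']))
print(ctrl.get_obs())
E
```

```text
pics
square_plate_mid top 0.79 [ 0.579 -0.005  0.033] [256 162]
square_plate_mid scene 0.68 [ 0.579 -0.006  0.03 ] [229 209]
round_flange_mid top 0.66 [ 0.57  -0.133  0.027] [309 164]
round_flange_mid scene 0.68 [ 0.568 -0.132  0.031] [212 168]
levelling_foot_mid top 0.84 [0.445 0.014 0.039] [249 217]
levelling_foot_mid top 0.63 [ 0.479 -0.309  0.001] [382 201]
levelling_foot_mid scene 0.82 [0.442 0.012 0.043] [291 190]
large_nut_mid top 0.66 [0.358 0.161 0.03 ] [188 256]
large_nut_mid top 0.64 [0.445 0.138 0.03 ] [197 219]
large_nut_mid top 0.61 [0.291 0.193 0.031] [174 285]
large_nut_mid top 0.56 [0.36  0.096 0.03 ] [215 255]
large_nut_mid scene 0.96 [0.444 0.142 0.029] [320 240]
large_nut_mid scene 0.92 [0.359 0.096 0.031] [344 209]
large_nut_mid scene 0.92 [0.563 0.074 0.026] [252 236]
large_nut_mid scene 0.66 [ 0.57  -0.135  0.028] [211 168]
wide_sleeve_mid top 0.69 [0.686 0.01  0.031] [248 119]
wide_sleeve_mid scene 0.84 [0.686 0.016 0.03 ] [183 235]
small_nut_mid top 0.38 [ 0.434 -0.14   0.017] [314 221]
small_nut_mid scene 0.56 [ 0.436 -0.144  0.02 ] [262 152]
narrow_sleeve_m
[... 393 characters left out ...]
6 -0.312 -0.002] [221 122]
{'clock': 1.0, 'joint_pos': array([ 8.59484447e+01,  2.05457713e+01,  6.81682465e-01, -7.06688099e-04,
       -7.01360983e+01, -1.65071454e+01]), 'qvel': array([-0.0450737 ,  0.05849353, -0.03477948,  0.06598619,  0.0531671 ,
       -0.04367949]), 'tau': array([ 1.33568792e-03, -5.82394660e+01,  2.93296015e+01,  7.00261071e+00,
        1.25066796e-02, -3.11143060e-05]), 'tool_pos': array([0.23704212, 0.6319812 , 0.40466357]), 'orientation': array([ 1.79999632e+02,  5.84086895e-04, -2.05589408e+01]), 'force': array([-0.16335035,  0.70754849, -0.46868506]), 'moment': array([ 0.0116916 , -0.00363662,  0.00161933]), 'gripper_force': 0.0, 'opening': 0.08768097478857127}
```

View pics/top0.png

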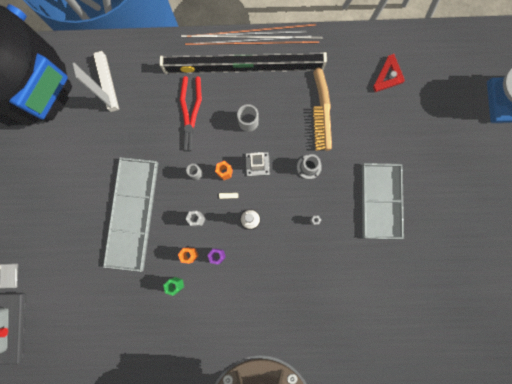

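View pics/scene0.png

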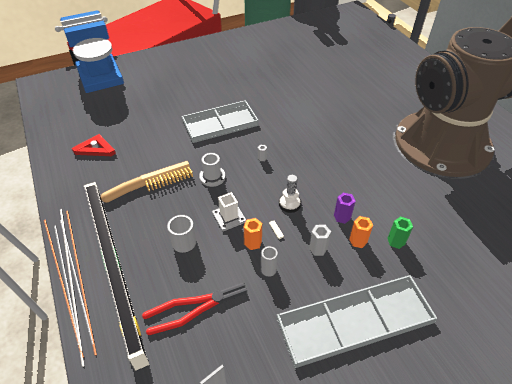

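The top view shows everything: steel nut at (195,218), plate (257,163), flange (309,165), foot (250,219), wide sleeve (248,118), trays at (131,214) and (383,201). The orange, purple and green nuts are look-alikes. The scene view agrees.

```bash
python3 -m inch '[0,148,145,0,0,0,0,0,148,145,0,0,0,0,0,148,145,0,0,0,0,0,148,145,0,0,0,0,0,148,145,0,0,0,0]'
python3 -m inch '[0,148,145,0,0,0,0,0,148,145,0,0,0,0,0,148,145,0,0,0,0,0,148,145,0,0,0,0,0,148,145,0,0,0,0]'
python3 -m inch '[0,147,144,0,0,0,0,0,147,144,0,0,0,0,0,147,144,0,0,0,0,0,147,144,0,0,0,0,0,147,144,0,0,0,0]'
python3 -m inch '[0,0,0,0,0,0,-20.6,0,0,0,0,0,0,-20.6,0,0,0,0,0,0,-20.6,0,0,0,0,0,0,-20.6]'
python3 - <<'E'
from h import *
s=ctrl.snapshot('wrist'); save(s,'w0')
for n in names[:7]:
    for d in ctrl.mark_of(s,n)[:4]: print(n,round(d['p'],2),np.round(d['location'],3),px(s,d['location']))
t=ctrl.snapshot('top')
for n in ('tray_three','tray_two'):
    m=ctrl.trace(t,n)[0]['pixels'].astype(np.uint8)
    v,u=np.nonzero(m); P=np.array([ray(t,a,b,.012)[:2] for a,b in zip(u,v)],np.float32)
    print(n,cv2.minAreaRect(P))
o=ctrl.get_obs(); print(o['joint_pos'].round(1)); c=-s['R'].T@s['t']; print(c,s['R'])
E
```

```text
clock: 1.5
tool_pos: [0.3259, 0.44, 0.4054]
orientation: [-180.0, 0.0, -20.7]
force: [-0.3, 1.3, 1.0]
opening: 0.0872
gripper_force: 0.0
clock: 2.0
tool_pos: [0.4133, 0.2529, 0.405]
orientation: [-180.0, -0.0, -20.7]
force: [-0.1, 0.6, -0.4]
opening: 0.0876
gripper_force: 0.0
clock: 2.5
tool_pos: [0.5008, 0.0666, 0.4046]
orientation: [180.0, -0.0, -20.8]
force: [-0.6, -0.0, 0.1]
opening: 0.0877
gripper_force: 0.0
clock: 2.9
tool_pos: [0.4995, 0.0706, 0.4047]
orientation: [-180.0, -0.0, 0.1]
force: [-0.2, 0.6, 0.4]
opening: 0.0875
gripper_force: 0.0
square_plate_mid 0.81 [ 0.577 -0.007  0.035] [319 112]
round_flange_mid 0.92 [ 0.569 -0.135  0.029] [419 120]
levelling_foot_mid 0.86 [0.442 0.022 0.043] [293 217]
large_nut_mid 0.97 [0.445 0.144 0.028] [205 211]
large_nut_mid 0.8 [0.563 0.072 0.028] [256 124]
large_nut_mid 0.65 [0.287 0.195 0.03 ] [177 307]
large_nut_mid 0.57 [0.359 0.096 0.027] [240 265]
small_nut_mid 0.68 [ 0.432 -0.141  0.019] [403 217]
narrow_sleeve_mid 0.68 [0.56  0.142 0.033] [201 126]
narrow_sleeve_mid 0.45 [0.687 0.013 0.031] [308  12]
tray_three ((0.4127258062362671, 0.30906379222869873), (0.10031557083129883, 0.17007504403591156), 80.73526000976562)
tray_two ((0.47856783866882324, -0.3055698275566101), (0.09717601537704468, 0.18256282806396484), 86.18217468261719)
[ 30.3   4.3 -20.4  -0.  -65.2  59.7]
[0.5743316  0.07041035 0.384596  ] [[ 0.0013403  -0.99999859  0.00100935]
 [-0.96058799 -0.0010069   0.27797429]
 [-0.27797288 -0.00134213 -0.96058798]]
```

View pics/w0.png

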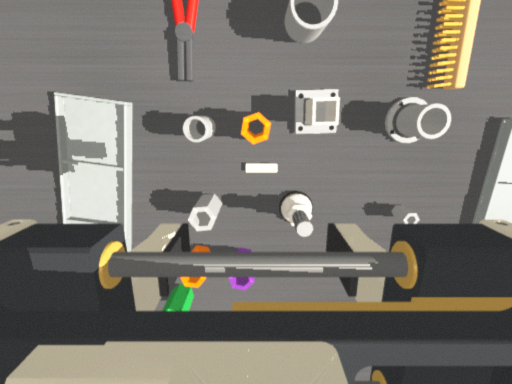

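The wrist view shows the plate at (317,111), about square to the tool, with the orange nut at (256,127) close beside it. I'll pre-close the fingers before going down.

```bash
python3 -m inch '[0.4,78,76,100,0,0,0,0.4,78,76,100,0,0,0,0.4,78,76,100,0,0,0,0.4,78,76,100,0,0,0]'
python3 - <<'E'
from h import *
s=ctrl.snapshot('wrist'); save(s,'w1')
o=ctrl.get_obs(); print(o['tool_pos'],o['opening'])
s2=ctrl.snapshot('scene')
print(px(s,[.578,-.006,.06]))
for q in (s,s2):
  for d in ctrl.mark_of(q,'square_plate_mid')[:2]: print(d['p'],d['location'])
t=ctrl.snapshot('top')
for n,c in (('tray_three',[.466,.306]),('tray_two',[.478,-.309])):
  for q in (s2,t):
    for d in ctrl.trace(q,n)[:1]:
      v,u=np.nonzero(d['pixels']); P=np.array([ray(q,a,b,.012)[:2] for a,b in zip(u,v)],np.float32)
      print(n,cv2.minAreaRect(P))
E
```

```text
clock: 3.85
tool_pos: [0.5781, -0.0083, 0.2989]
orientation: [179.9, 0.5, -0.2]
force: [-1.4, -0.6, -1.0]
opening: 0.0611
gripper_force: 0.0
[ 0.57775246 -0.00738514  0.30133529] 0.057637283515721116
[254 204]
0.86 [0.5803, -0.0094, 0.0325]
0.81 [0.5799, -0.0051, 0.0291]
tray_three ((0.46360570192337036, 0.30437615513801575), (0.1005585715174675, 0.27485719323158264), 82.16646575927734)
tray_three ((0.5504112839698792, 0.24716860055923462), (0.05207739397883415, 0.012365622445940971), 0.21582096815109253)
tray_two ((0.4798109233379364, -0.2989639341831207), (0.10137628763914108, 0.18445220589637756), 84.99183654785156)
tray_two ((0.4779607355594635, -0.30539846420288086), (0.09750603139400482, 0.18165655434131622), 87.79843139648438)
```

View pics/w1.png

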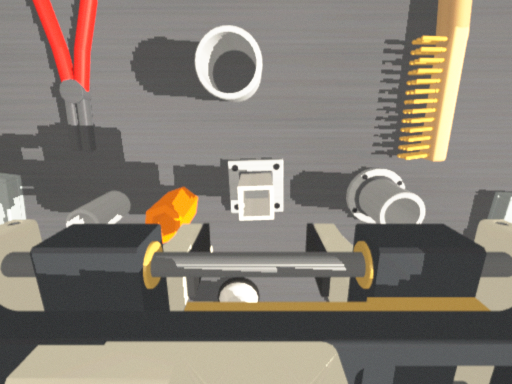

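The stub top is at (256,204), centred between the fingers, with the plate square to the tool. Going down to grip.

```bash
python3 -m inch '[0.4,2,0,101,0,0,0,0.4,2,0,101,0,0,0,0.4,2,0,101,0,0,0,0.4,2,0,101,0,0,0]'
python3 -m inch '[1,0,0,0,0,0,0,1,0,0,0,0,0,0,1,0,0,0,0,0,0,1,0,0,0,0,0,0,1,0,0,0,0,0,0]'
python3 -m inch '[1,0,0,-20,0,0,0,1,0,0,-60,0,0,0,1,0,0,-110,0,0,0,1,0,0,-110,0,0,0]'
python3 - <<'E'
from h import *
s2=ctrl.snapshot('scene'); save(s2,'s1')
E
```

```text
clock: 4.7
tool_pos: [0.5796, -0.0057, 0.2042]
orientation: [179.9, 0.1, 0.1]
force: [0.4, 0.4, 1.0]
opening: 0.0526
gripper_force: 0.0
clock: 5.2
tool_pos: [0.58, -0.0059, 0.2054]
orientation: [-180.0, -0.1, 0.1]
force: [-2.1, 0.4, 9.1]
opening: 0.0298
gripper_force: 29.9
clock: 5.6
tool_pos: [0.5815, -0.0056, 0.321]
orientation: [-179.9, -0.7, 0.1]
force: [1.5, -1.0, -2.5]
opening: 0.0295
gripper_force: 29.9
```

View pics/s1.png

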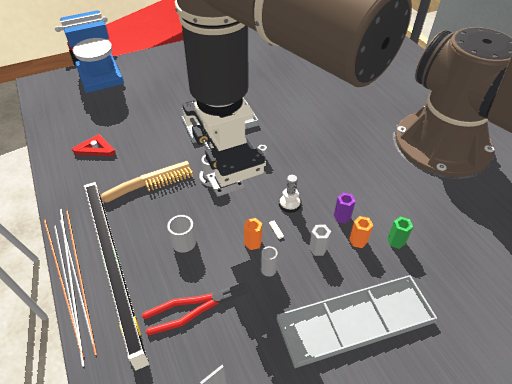

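The plate is held and off the table, at about (210,180). On to the far compartment of the long tray.

```bash
python3 -m inch '[1,-14,-149,0,0,0,0,1,-14,-149,0,0,0,0,1,-14,-149,0,0,0,0,1,-14,-149,0,0,0,0]'
python3 -m inch '[1,-14,-149,0,0,0,8.5,1,-14,-149,0,0,0,8.5,1,-14,-149,0,0,0,8.5,1,-14,-149,0,0,0,8.5,1,-14,-149,0,0,0,8.5]'
python3 - <<'E'
from h import *
s=ctrl.snapshot('wrist'); save(s,'w2')
s2=ctrl.snapshot('scene');t=ctrl.snapshot('top')
for q in (s,s2,t):
  for d in ctrl.mark_of(q,'tray_three')[:1]+ctrl.mark_of(q,'square_plate_mid')[:1]: print(d['p'],d['location'])
f=s['frame'].copy()
c=np.array([.465,.306]);a=np.radians(-8.5);e=np.array([np.cos(a),np.sin(a)]);n=np.array([-e[1],e[0]])
for x in (-134,-44,44,134):
  for y in (-46,46):
    p=c+e*x/1e3+n*y/1e3; 
    for q,im in ((s,f),(s2,s2['frame'])):
        u=px(q,[*p,.017]); cv2.circle(im,tuple(int(k) for k in u),3,(255,0,0),-1)
s['frame']=f;save(dict(frame=np.hstack([cv2.resize(f,(400,300)),cv2.resize(s2['frame'],(400,300))])),'w2')
E
```

```text
clock: 6.05
tool_pos: [0.5646, 0.1477, 0.3124]
orientation: [-180.0, 0.0, 0.3]
force: [-0.2, -1.0, -3.2]
opening: 0.0296
gripper_force: 29.9
clock: 6.55
tool_pos: [0.5504, 0.293, 0.3119]
orientation: [179.9, 0.1, -8.4]
force: [-0.4, -0.1, -3.8]
opening: 0.0296
gripper_force: 29.9
0.78 [0.552, 0.2917, 0.1373]
0.75 [0.4616, 0.3046, -0.0009]
0.71 [0.5475, 0.2943, 0.1369]
0.55 [0.4637, 0.3051, 0.0009]
```

View pics/w2.png

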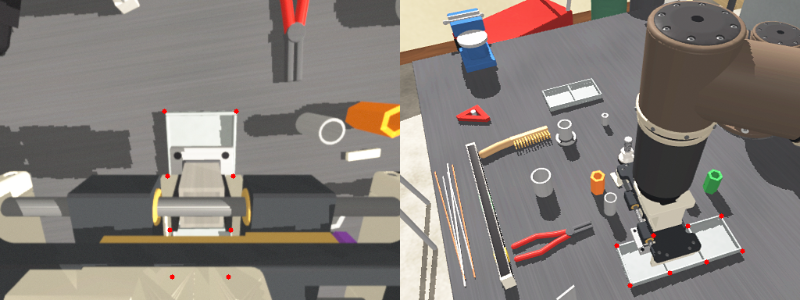

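The projected tray corners (red dots) lie on the tray's corners in both views, so its pose is good. Lower, release and retreat.

```bash
python3 -m inch '[1,1,0,50,0,0,0,1,1,0,85,0,0,0,1,1,0,100,0,0,0,1,1,0,104,0,0,0,1,1,0,105,0,0,0]'
python3 -m inch '[0.4,0,0,0,0,0,0,0.4,0,0,0,0,0,0,0.4,0,0,0,0,0,0,0.4,0,0,0,0,0,0]'
python3 -m inch '[0.4,0,0,-40,0,0,0,0.4,0,0,-80,0,0,0,0.4,0,0,-110,0,0,0]'
python3 -m inch '[0.4,-50,67,0,0,0,-8.5,0.4,-100,133,0,0,0,-8.5,0.4,-100,133,0,0,0,-8.5,0.4,-100,133,0,0,0,-8.5,0.4,-100,133,0,0,0,-8.5]'
python3 - <<'E'
from h import *
s=ctrl.snapshot('wrist')
s2=ctrl.snapshot('scene');t=ctrl.snapshot('top')
o=ctrl.get_obs(); print(o['tool_pos'],o['orientation'])
for q in (s,s2,t):
  for d in ctrl.mark_of(q,'square_plate_mid')[:1]+ctrl.mark_of(q,'large_nut_mid')[:3]: print(q['shot'],d['p'],d['location'],px(q,d['location']))
save(dict(frame=np.hstack([cv2.resize(s['frame'],(400,300)),cv2.resize(s2['frame'],(400,300))])),'w3')
E
```

```text
clock: 7.5
tool_pos: [0.5521, 0.2914, 0.2087]
orientation: [179.9, 0.0, -8.5]
force: [-2.6, -2.5, 4.3]
opening: 0.0301
gripper_force: 30.0
clock: 7.9
tool_pos: [0.5525, 0.2921, 0.2091]
orientation: [-180.0, -0.0, -8.5]
force: [0.5, -0.0, 0.4]
opening: 0.0516
gripper_force: 0.0
clock: 8.2
tool_pos: [0.5526, 0.2922, 0.3213]
orientation: [-179.9, -0.1, -8.4]
force: [-0.3, 0.4, -0.0]
opening: 0.0527
gripper_force: 0.0
clock: 8.7
tool_pos: [0.4321, 0.1733, 0.3194]
orientation: [-179.9, -0.0, 0.0]
force: [1.2, 0.9, 1.3]
opening: 0.0525
gripper_force: 0.0
[0.43442334 0.17577295 0.31921007] [-1.79943747e+02 -7.48199870e-02  6.08258508e-02]
12 0.84 [0.5498, 0.2905, 0.0349] [127  65]
12 0.76 [0.5641, 0.0735, 0.0301] [368  49]
12 0.64 [0.2889, 0.1939, 0.0269] [240 305]
12 0.55 [0.3632, 0.1577, 0.0299] [272 250]
13 0.74 [0.5501, 0.2911, 0.0344] [312 325]
13 0.92 [0.4421, 0.1403, 0.0264] [321 240]
13 0.85 [0.2933, 0.1962, 0.0306] [399 233]
13 0.66 [0.5626, 0.0748, 0.0312] [252 235]
14 0.85 [0.5458, 0.2929, 0.0361] [132 178]
14 0.74 [0.3605, 0.1621, 0.0307] [187 255]
14 0.55 [0.359, 0.0976, 0.0297] [214 255]
14 0.53 [0.5613, 0.0702, 0.0258] [225 170]
```

View pics/w3.png

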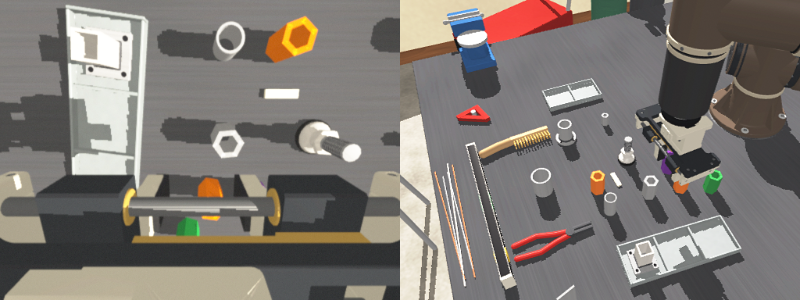

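The plate stands in the tray's far compartment at (643,245) in the right half. The steel nut is at (228,143) in the left half. A magnified crop will give its turn.

```bash
python3 - <<'E'
from h import *
s=ctrl.snapshot('wrist')
c=s['frame'][145:225,250:330]; save(dict(frame=cv2.resize(c,(480,480),interpolation=cv2.INTER_CUBIC)),'c1')
g=cv2.cvtColor(c,cv2.COLOR_RGB2GRAY); _,b=cv2.threshold(g,0,255,cv2.THRESH_OTSU)
cs,_=cv2.findContours(b,cv2.RETR_EXTERNAL,cv2.CHAIN_APPROX_NONE); k=max(cs,key=cv2.contourArea)
P=[ray(s,x+250,y+145,.06)[:2] for x,y in k[:,0]]; P=np.array(P); H=cv2.convexHull(P.astype(np.float32))[:,0]
# width vs direction
for a in range(-30,150,6):
    w=P@[np.cos(np.radians(a)),np.sin(np.radians(a))]; print(a,round(np.ptp(w)*1e3,1),end='; ')
print(P.min(0),P.max(0))
E
```

```text
-30 36.5; -24 36.8; -18 36.7; -12 36.1; -6 35.2; 0 33.9; 6 32.8; 12 33.9; 18 35.2; 24 36.2; 30 36.7; 36 36.8; 42 36.6; 48 35.9; 54 35.0; 60 33.7; 66 32.7; 72 34.0; 78 35.2; 84 36.0; 90 36.4; 96 36.6; 102 36.5; 108 36.0; 114 35.1; 120 33.8; 126 32.5; 132 33.5; 138 34.7; 144 35.8; [0.42910264 0.12346253] [0.46302351 0.15985334]
```

View pics/c1.png

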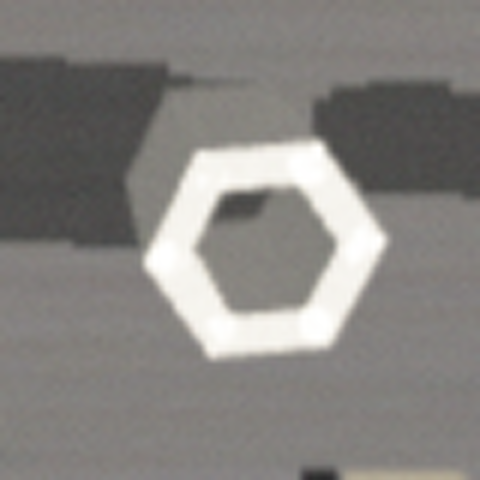

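The crop shows the nut's flats turned about 6°. Its centre comes out at (0.446, 0.1415), so I grip with the tool at yaw −24°.

```bash
python3 -m inch '[0.4,12,34,40,0,0,24,0.4,12,34,40,0,0,24,0.4,12,34,40,0,0,24,0.4,12,34,40,0,0,24]'
python3 -m inch '[0.4,0,0,40,0,0,0,0.4,0,0,73,0,0,0,0.4,0,0,73,0,0,0]'
python3 -m inch '[1,0,0,0,0,0,0,1,0,0,0,0,0,0,1,0,0,0,0,0,0,1,0,0,0,0,0,0,1,0,0,0,0,0,0]'
python3 -m inch '[1,0,0,-20,0,0,0,1,0,0,-60,0,0,0,1,0,0,-110,0,0,0,1,0,0,-110,0,0,0]'
python3 -c "
from h import *
o=ctrl.get_obs();print(o['tool_pos'],o['orientation'])"
```

```text
clock: 9.6
tool_pos: [0.446, 0.141, 0.2782]
orientation: [179.9, 0.0, -24.1]
force: [0.6, -0.2, 0.9]
opening: 0.0525
gripper_force: 0.0
clock: 9.9
tool_pos: [0.4445, 0.1403, 0.2026]
orientation: [179.7, 0.2, -23.8]
force: [-0.6, -0.7, 0.1]
opening: 0.0531
gripper_force: 0.0
clock: 10.4
tool_pos: [0.4464, 0.1416, 0.2071]
orientation: [-179.9, -0.1, -23.9]
force: [-2.1, 0.8, 7.7]
opening: 0.0318
gripper_force: 29.9
clock: 10.8
tool_pos: [0.4475, 0.1422, 0.3223]
orientation: [-179.4, -0.4, -23.9]
force: [-0.5, 0.3, -2.5]
opening: 0.0319
gripper_force: 29.9
[0.4474832  0.14216506 0.32230479] [-179.44001591   -0.36257973  -23.86940876]
```

```bash
python3 -m inch '[1,-50,-158,0,0,0,0,1,-50,-158,0,0,0,0,1,-50,-158,0,0,0,0,1,-50,-158,0,0,0,0,1,-50,-158,0,0,0,0]'
python3 -m inch '[1,0,0,50,0,0,0,1,0,0,85,0,0,0,1,0,0,100,0,0,0,1,0,0,104,0,0,0,1,0,0,106,0,0,0]'
python3 -m inch '[0.4,0,0,0,0,0,0,0.4,0,0,0,0,0,0,0.4,0,0,0,0,0,0,0.4,0,0,0,0,0,0]'
python3 -m inch '[0.4,0,0,-40,0,0,0,0.4,0,0,-80,0,0,0,0.4,0,0,-130,0,0,0,0.4,0,0,-130,0,0,0]'
python3 -c "
from h import *
s=ctrl.snapshot('scene');t=ctrl.snapshot('top')
for q in (s,t):
  for n in ('large_nut_mid','levelling_foot_mid'):
    for d in ctrl.mark_of(q,n)[:3]: print(n,d['p'],d['location'])
o=ctrl.get_obs();print(o['tool_pos'],o['orientation'])"
```

```text
clock: 11.3
tool_pos: [0.4642, 0.308, 0.3151]
orientation: [180.0, 0.0, -23.8]
force: [-0.8, -0.1, -2.6]
opening: 0.0318
gripper_force: 29.9
clock: 11.8
tool_pos: [0.4632, 0.3036, 0.2106]
orientation: [179.7, 0.1, -24.0]
force: [-14.1, -7.0, 34.4]
opening: 0.0321
gripper_force: 30.0
clock: 12.2
tool_pos: [0.4644, 0.3056, 0.2099]
orientation: [-180.0, -0.0, -24.0]
force: [-0.6, 0.6, 0.2]
opening: 0.0517
gripper_force: 0.0
clock: 12.6
tool_pos: [0.4658, 0.3071, 0.3468]
orientation: [-179.4, -0.3, -23.9]
force: [0.8, 0.3, -0.1]
opening: 0.0524
gripper_force: 0.0
large_nut_mid 0.8 [0.4573, 0.302, 0.0329]
large_nut_mid 0.78 [0.3578, 0.0948, 0.0293]
large_nut_mid 0.65 [0.5605, 0.0733, 0.0329]
levelling_foot_mid 0.65 [0.4435, 0.0139, 0.046]
large_nut_mid 0.84 [0.2924, 0.1956, 0.0333]
large_nut_mid 0.69 [0.5627, 0.071, 0.0275]
large_nut_mid 0.66 [0.361, 0.1629, 0.0317]
levelling_foot_mid 0.53 [0.4471, 0.0114, 0.037]
levelling_foot_mid 0.45 [0.57, -0.1327, 0.0273]
[0.46402454 0.30551951 0.33833556] [ 1.79870397e+02  4.12407409e-02 -2.39677892e+01]
```

```bash
python3 -m inch '[0.4,51,138,0,0,0,0,0.4,51,138,0,0,0,0,0.4,51,138,0,0,0,0,0.4,51,138,0,0,0,0]'
python3 -m inch '[0.4,50,138,0,0,0,-24,0.4,50,138,0,0,0,-24,0.4,50,138,0,0,0,-24,0.4,50,138,0,0,0,-24]'
python3 -c "
from h import *
s=ctrl.snapshot('wrist')
for d in ctrl.mark_of(s,'levelling_foot_mid')[:2]: print(d['p'],d['location'])
c=s['frame'];f=c.copy()
u=px(s,[.445,.013,.085]);print(u);cv2.circle(f,tuple(map(int,u)),2,(255,0,0),-1);save(dict(frame=f),'w4')
o=ctrl.get_obs();print(o['tool_pos'],o['orientation'])"
```

```text
clock: 13.3
tool_pos: [0.4534, 0.1547, 0.3385]
orientation: [179.8, 0.1, -24.1]
force: [0.7, 0.7, -0.3]
opening: 0.0528
gripper_force: 0.0
clock: 13.7
tool_pos: [0.4435, 0.0096, 0.3387]
orientation: [179.9, 0.1, 0.2]
force: [0.1, 0.4, -0.0]
opening: 0.0527
gripper_force: 0.0
0.67 [0.4373, 0.0198, 0.0401]
0.61 [0.4347, -0.1409, 0.0231]
[253 198]
[0.44423631 0.01127937 0.33894853] [ 1.79963144e+02  7.84123212e-02 -1.04537910e-01]
```

View pics/w4.png

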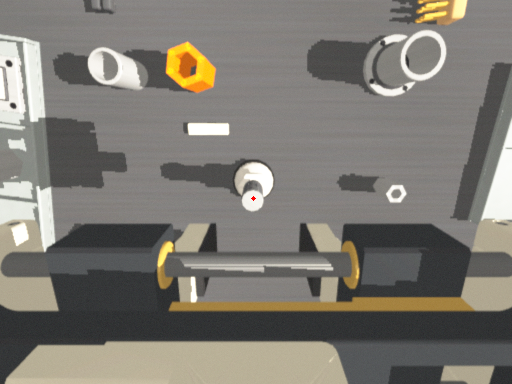

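The red dot sits on the stud top at (253,198), so the foot's position is good. Grip, lift and carry to the near compartment.

```bash
python3 -m inch '[0.4,1,-1,40,0,0,0,0.4,1,-1,80,0,0,0,0.4,1,-1,116,0,0,0,0.4,1,-1,116,0,0,0]'
python3 -m inch '[1,0,0,0,0,0,0,1,0,0,0,0,0,0,1,0,0,0,0,0,0,1,0,0,0,0,0,0,1,0,0,0,0,0,0]'
python3 -m inch '[1,0,0,-20,0,0,0,1,0,0,-60,0,0,0,1,0,0,-110,0,0,0,1,0,0,-110,0,0,0]'
python3 -m inch '[1,-33,-153,0,0,0,0,1,-33,-153,0,0,0,0,1,-33,-153,0,0,0,0,1,-33,-153,0,0,0,0]'
python3 -m inch '[1,-33,-153,0,0,0,0,1,-33,-153,0,0,0,0,1,-33,-153,0,0,0,0,1,-33,-153,0,0,0,0,1,-33,-153,0,0,0,0]'
python3 -c "
from h import *
s=ctrl.snapshot('scene');save(s,'s4')
o=ctrl.get_obs();print(o['tool_pos'],o['orientation'])"
```

```text
clock: 14.2
tool_pos: [0.4439, 0.0137, 0.2196]
orientation: [179.8, 0.5, 0.0]
force: [0.3, -0.1, 0.5]
opening: 0.0529
gripper_force: 0.0
clock: 14.7
tool_pos: [0.4457, 0.0137, 0.2246]
orientation: [-179.9, -0.1, 0.0]
force: [-1.0, 0.3, 1.4]
opening: 0.0192
gripper_force: 30.0
clock: 15.1
tool_pos: [0.4473, 0.0141, 0.34]
orientation: [-179.8, -0.6, 0.1]
force: [1.4, 0.3, -2.4]
opening: 0.0196
gripper_force: 30.0
clock: 15.5
tool_pos: [0.4116, 0.1703, 0.3339]
orientation: [-179.9, -0.1, 0.3]
force: [-0.1, 0.1, -2.1]
opening: 0.0195
gripper_force: 30.0
clock: 16.0
tool_pos: [0.3788, 0.3205, 0.333]
orientation: [180.0, 0.0, 0.2]
force: [-0.3, -0.6, -1.9]
opening: 0.0192
gripper_force: 30.0
[0.37892707 0.31928095 0.33299236] [1.79930207e+02 5.57508695e-02 8.96477717e-02]
```

View pics/s4.png

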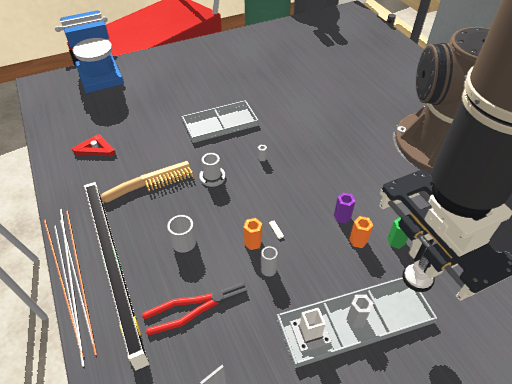

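The foot hangs upright at (419,275) over the near compartment, and the plate and nut stand in theirs. Lower, release, then on to the flange.

```bash
python3 -m inch '[1,-1,0,50,0,0,0,1,-1,0,85,0,0,0,1,-1,0,100,0,0,0,1,-1,0,104,0,0,0,1,-1,0,106,0,0,0]'
python3 -m inch '[0.25,0,0,0,0,0,0,0.25,0,0,0,0,0,0,0.25,0,0,0,0,0,0,0.25,0,0,0,0,0,0]'
python3 -m inch '[0.25,0,0,-40,0,0,0,0.25,0,0,-80,0,0,0,0.25,0,0,-120,0,0,0,0.25,0,0,-120,0,0,0]'
python3 -m inch '[0.25,64,151,0,0,0,0,0.25,64,151,0,0,0,0,0.25,64,151,0,0,0,0,0.25,64,151,0,0,0,0]'
python3 -m inch '[0.25,64,151,0,0,0,0,0.25,64,151,0,0,0,0,0.25,64,151,0,0,0,0,0.25,64,151,0,0,0,0]'
python3 -m inch '[0.25,64,151,0,0,0,0,0.25,64,151,0,0,0,0,0.25,64,151,0,0,0,0,0.25,64,151,0,0,0,0,0.25,64,151,0,0,0,0]'
python3 -c "
from h import *
s=ctrl.snapshot('wrist');t=ctrl.snapshot('scene')
for q in (s,t):
 for n in ('round_flange_mid','levelling_foot_mid'):
  for d in ctrl.mark_of(q,n)[:1]: print(n,d['p'],d['location'])
f=s['frame']
u=px(s,[.570,-.134,.06]);cv2.circle(f,tuple(map(int,u)),2,(255,0,0),-1);save(dict(frame=np.hstack([cv2.resize(x['frame'],(400,300)) for x in(s,t)])),'w5')
o=ctrl.get_obs();print(o['tool_pos'],o['orientation'])"
```

```text
clock: 16.55
tool_pos: [0.3781, 0.3169, 0.2285]
orientation: [179.7, 0.1, -0.0]
force: [-12.1, -9.3, 34.8]
opening: 0.0192
gripper_force: 30.0
clock: 16.95
tool_pos: [0.3786, 0.3193, 0.2281]
orientation: [-180.0, -0.0, 0.0]
force: [-0.1, -0.1, -0.7]
opening: 0.0459
gripper_force: 0.0
clock: 17.35
tool_pos: [0.3794, 0.3208, 0.3534]
orientation: [-179.6, -0.3, 0.1]
force: [1.0, 0.4, -1.0]
opening: 0.0655
gripper_force: 0.0
clock: 17.75
tool_pos: [0.4429, 0.1652, 0.3475]
orientation: [180.0, 0.0, -0.1]
force: [-0.5, 1.6, 0.2]
opening: 0.066
gripper_force: 0.0
clock: 18.15
tool_pos: [0.5074, 0.0144, 0.3473]
orientation: [180.0, 0.0, -0.1]
force: [-0.8, 0.2, -0.2]
opening: 0.0658
gripper_force: 0.0
clock: 18.65
tool_pos: [0.5711, -0.1352, 0.3467]
orientation: [180.0, 0.1, -0.1]
force: [0.3, 0.5, -0.2]
opening: 0.0662
gripper_force: 0.0
round_flange_mid 0.62 [0.5688, -0.1369, 0.0266]
levelling_foot_mid 0.58 [0.433, -0.1423, 0.0219]
round_flange_mid 0.73 [0.5672, -0.1346, 0.0299]
levelling_foot_mid 0.61 [0.3743, 0.314, 0.0485]
[ 0.5703678  -0.13212081  0.34791869] [-1.79991970e+02 -1.93587371e-02  1.41938564e-01]
```

View pics/w5.png

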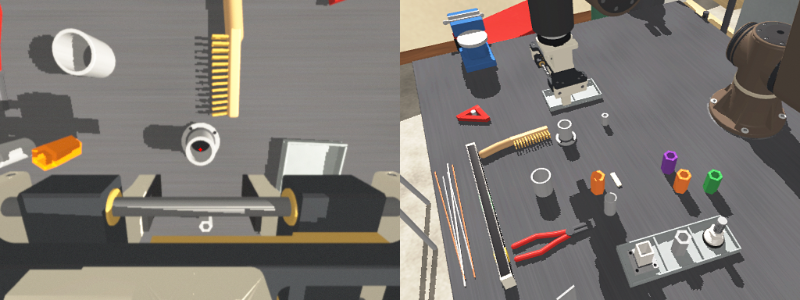

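The foot stands in its compartment, (717,233) in the right half. The flange collar at (201,145) in the left half is under the gripper. Grip it and carry it to tray two.

```bash
python3 -m inch '[0.25,1,1,50,0,0,0,0.25,1,1,100,0,0,0,0.25,1,1,143,0,0,0,0.25,1,1,143,0,0,0]'
python3 -m inch '[1,0,0,0,0,0,0,1,0,0,0,0,0,0,1,0,0,0,0,0,0,1,0,0,0,0,0,0,1,0,0,0,0,0,0]'
python3 -m inch '[1,0,0,-20,0,0,0,1,0,0,-60,0,0,0,1,0,0,-110,0,0,0,1,0,0,-110,0,0,0]'
python3 -m inch '[1,-49,176,0,0,0,0,1,-49,176,0,0,0,0,1,-49,176,0,0,0,0,1,-49,176,0,0,0,0,1,-49,176,0,0,0,0]'
python3 -c "
from h import *
s=ctrl.snapshot('wrist');s2=ctrl.snapshot('scene')
for q in (s,s2):
 for n in ('tray_two','round_flange_mid'):
  for d in ctrl.mark_of(q,n)[:1]: print(n,d['p'],d['location'])
c=np.array([.478,-.309]);a=np.radians(-3);e=np.array([np.cos(a),np.sin(a)]);n=np.array([-e[1],e[0]])
for x in (-90,0,90):
  for y in (-46,46):
    p=c+e*x/1e3+n*y/1e3
    for q in (s,s2): cv2.circle(q['frame'],tuple(int(k) for k in px(q,[*p,.017])),2,(255,0,0),-1)
save(dict(frame=np.hstack([cv2.resize(s['frame'],(400,300)),cv2.resize(s2['frame'][70:190,140:300],(400,300))])),'w6')
o=ctrl.get_obs();print(o['tool_pos'],o['orientation'])"
```

```text
clock: 19.35
tool_pos: [0.5689, -0.1335, 0.1996]
orientation: [180.0, 0.6, 0.1]
force: [-1.4, 0.4, 0.3]
opening: 0.0657
gripper_force: 0.0
clock: 19.85
tool_pos: [0.5724, -0.1342, 0.2068]
orientation: [-180.0, -0.2, 0.1]
force: [-1.3, 2.0, 8.1]
opening: 0.04
gripper_force: 30.0
clock: 20.25
tool_pos: [0.5737, -0.1346, 0.3224]
orientation: [180.0, -0.7, 0.1]
force: [0.6, 0.6, -3.1]
opening: 0.0396
gripper_force: 30.0
clock: 20.75
tool_pos: [0.5208, -0.3137, 0.3143]
orientation: [-180.0, 0.0, -0.2]
force: [-0.8, -0.0, -3.0]
opening: 0.0399
gripper_force: 30.0
round_flange_mid 0.74 [0.5202, -0.3171, 0.1348]
tray_two 0.67 [0.4757, -0.3094, -0.001]
round_flange_mid 0.78 [0.5176, -0.3109, 0.1375]
[ 0.52301552 -0.30940953  0.31470033] [-1.79989851e+02 -7.15961716e-03  1.10987910e-01]
```

View pics/w6.png

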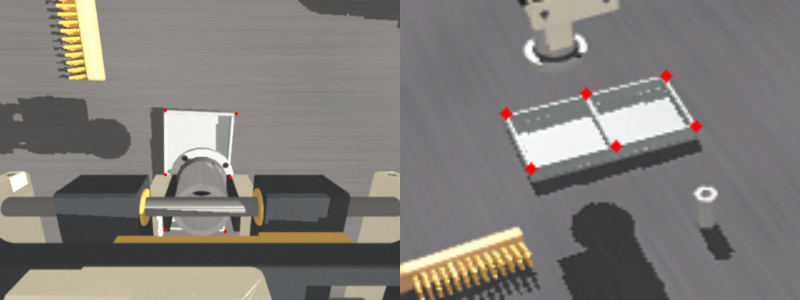

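The tray-two corner dots match its corners. The flange hangs upright over the far compartment. Lower, release, then over to the wide sleeve.

```bash
python3 -m inch '[1,-1,1,50,0,0,0,1,-1,1,85,0,0,0,1,-1,1,100,0,0,0,1,-1,1,104,0,0,0,1,-1,1,105,0,0,0]'
python3 -m inch '[0.1,0,0,0,0,0,0,0.1,0,0,0,0,0,0,0.1,0,0,0,0,0,0,0.1,0,0,0,0,0,0]'
python3 -m inch '[0.1,0,0,-40,0,0,0,0.1,0,0,-80,0,0,0,0.1,0,0,-120,0,0,0,0.1,0,0,-120,0,0,0]'
python3 -m inch '[0.1,82,-161,0,0,0,0,0.1,82,-161,0,0,0,0,0.1,82,-161,0,0,0,0,0.1,82,-161,0,0,0,0]'
python3 -m inch '[0.1,82,-162,0,0,0,0,0.1,82,-162,0,0,0,0,0.1,82,-162,0,0,0,0,0.1,82,-162,0,0,0,0,0.1,82,-162,0,0,0,0]'
python3 -c "
from h import *
s=ctrl.snapshot('wrist');t=ctrl.snapshot('scene')
for q in (s,t):
 for n in ('round_flange_mid','wide_sleeve_mid'):
  for d in ctrl.mark_of(q,n)[:2]: print(n,d['p'],d['location'])
f=s['frame']
a=np.linspace(0,6.28,24)
for k in a:
  u=px(s,[.686+.025*np.cos(k),.013+.025*np.sin(k),.06]);cv2.circle(f,tuple(map(int,u)),1,(255,0,0),-1)
save(dict(frame=np.hstack([cv2.resize(x['frame'],(400,300)) for x in(s,t)])),'w7')
o=ctrl.get_obs();print(o['tool_pos'],o['orientation'])"
```

```text
clock: 21.55
tool_pos: [0.5217, -0.3102, 0.21]
orientation: [-180.0, 0.1, 0.2]
force: [-5.1, 2.9, 8.4]
opening: 0.04
gripper_force: 30.0
clock: 21.95
tool_pos: [0.5221, -0.3112, 0.21]
orientation: [180.0, -0.1, 0.1]
force: [-0.4, 0.0, -0.5]
opening: 0.0663
gripper_force: 0.0
clock: 22.35
tool_pos: [0.5234, -0.3121, 0.3362]
orientation: [179.8, -0.6, 0.1]
force: [0.6, -0.8, 0.7]
opening: 0.0789
gripper_force: 0.0
clock: 22.75
tool_pos: [0.6048, -0.1476, 0.3298]
orientation: [-180.0, -0.1, 0.1]
force: [-0.5, -0.9, 0.3]
opening: 0.0789
gripper_force: 0.0
clock: 23.25
tool_pos: [0.6871, 0.0157, 0.3289]
orientation: [-180.0, -0.0, 0.3]
force: [-0.5, -0.2, 0.0]
opening: 0.0789
gripper_force: 0.0
wide_sleeve_mid 0.75 [0.6875, 0.012, 0.0273]
round_flange_mid 0.76 [0.5166, -0.3142, 0.0317]
wide_sleeve_mid 0.6 [0.6887, 0.0135, 0.0312]
[0.68513121 0.01064498 0.32982889] [-1.79999982e+02 -4.07991767e-03 -3.01714577e-02]
```

View pics/w7.png

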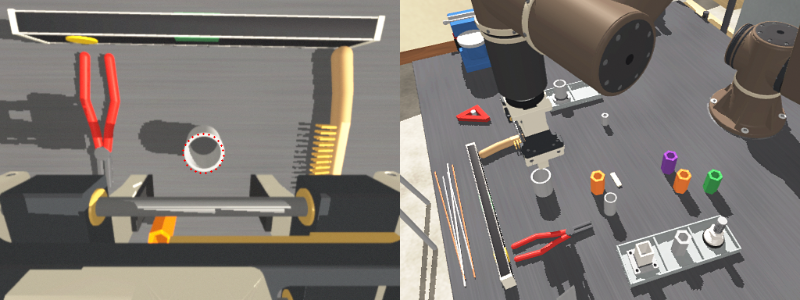

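The red circle fits the sleeve rim at (204,153). Grip it and carry it to the near compartment.

```bash
python3 -m inch '[0.1,1,-1,50,0,0,0,0.1,1,-1,100,0,0,0,0.1,1,-1,125,0,0,0,0.1,1,-1,125,0,0,0]'
python3 -m inch '[1,0,0,0,0,0,0,1,0,0,0,0,0,0,1,0,0,0,0,0,0,1,0,0,0,0,0,0,1,0,0,0,0,0,0]'
python3 -m inch '[1,0,0,-20,0,0,0,1,0,0,-60,0,0,0,1,0,0,-110,0,0,0,1,0,0,-110,0,0,0]'
python3 -m inch '[1,-126,160,0,0,0,0,1,-126,160,0,0,0,0,1,-126,160,0,0,0,0,1,-126,160,0,0,0,0,1,-126,160,0,0,0,0]'
python3 -m inch '[1,-126,160,0,0,0,0,1,-126,160,0,0,0,0,1,-126,160,0,0,0,0,1,-126,160,0,0,0,0,1,-126,160,0,0,0,0]'
python3 -c "
from h import *
t=ctrl.snapshot('scene')
for n in ('round_flange_mid','wide_sleeve_mid'):
  for d in ctrl.mark_of(t,n)[:1]: print(n,d['p'],d['location'])
o=ctrl.get_obs();print(o['tool_pos'],o['orientation'],o['opening'])"
```

```text
clock: 23.95
tool_pos: [0.6845, 0.0113, 0.2004]
orientation: [179.9, 0.4, -0.1]
force: [-0.1, 0.1, -0.5]
opening: 0.0791
gripper_force: 0.0
clock: 24.45
tool_pos: [0.6869, 0.0128, 0.2063]
orientation: [-180.0, -0.1, 0.1]
force: [-1.4, -0.2, 5.5]
opening: 0.0497
gripper_force: 30.0
clock: 24.85
tool_pos: [0.6886, 0.013, 0.3228]
orientation: [-179.9, -0.7, 0.1]
force: [0.4, -0.3, -2.5]
opening: 0.0496
gripper_force: 30.0
clock: 25.35
tool_pos: [0.5565, -0.1505, 0.3144]
orientation: [-180.0, 0.1, -0.2]
force: [0.7, 0.5, -2.5]
opening: 0.0496
gripper_force: 30.0
clock: 25.85
tool_pos: [0.4311, -0.3101, 0.3143]
orientation: [-180.0, 0.1, -0.2]
force: [0.3, -0.5, -2.9]
opening: 0.0496
gripper_force: 30.0
round_flange_mid 0.73 [0.5163, -0.3118, 0.0381]
wide_sleeve_mid 0.72 [0.4343, -0.3115, 0.1352]
[ 0.43449466 -0.30763506  0.31461653] [-1.79988282e+02 -2.15604231e-02 -4.56914568e-02] 0.04957664894119732
```

```bash
python3 -m inch '[1,0,0,50,0,0,0,1,0,0,85,0,0,0,1,0,0,100,0,0,0,1,0,0,104,0,0,0,1,0,0,105,0,0,0]'
python3 -m inch '[0.1,0,0,0,0,0,0,0.1,0,0,0,0,0,0,0.1,0,0,0,0,0,0,0.1,0,0,0,0,0,0]'
python3 -m inch '[0.1,0,0,-40,0,0,0,0.1,0,0,-80,0,0,0,0.1,0,0,-130,0,0,0,0.1,0,0,-170,0,0,0]'
python3 -m inch '[0.1,60,-150,0,0,0,0,0.1,60,-150,0,0,0,0,0.1,60,-150,0,0,0,0,0.1,60,-150,0,0,0,0,0.1,60,-150,0,0,0,0]'
python3 -c "
from h import *
t=ctrl.snapshot('scene')
for n in names[:7]:
  for d in ctrl.mark_of(t,n)[:1]: print(n,d['p'],d['location'])
f=t['frame']
save(dict(frame=np.hstack([cv2.resize(f[70:220,160:360],(400,300)),cv2.resize(f[225:375,260:460],(400,300))])),'s8')
w=ctrl.get_obs();print(w['tool_pos'])"
```

```text
clock: 26.5
tool_pos: [0.435, -0.306, 0.2098]
orientation: [-180.0, 0.2, 0.2]
force: [-8.8, 6.1, 15.8]
opening: 0.0496
gripper_force: 30.0
clock: 26.9
tool_pos: [0.4353, -0.3072, 0.2099]
orientation: [180.0, -0.0, 0.1]
force: [0.4, 0.5, 0.7]
opening: 0.0753
gripper_force: 0.0
clock: 27.3
tool_pos: [0.4348, -0.3075, 0.3827]
orientation: [179.9, -0.1, 0.1]
force: [0.7, -0.8, -0.1]
opening: 0.0791
gripper_force: 0.0
clock: 27.8
tool_pos: [0.4953, -0.1557, 0.3798]
orientation: [-180.0, -0.0, 0.2]
force: [0.3, -0.3, -0.9]
opening: 0.0789
gripper_force: 0.0
square_plate_mid 0.9 [0.5511, 0.2914, 0.0311]
round_flange_mid 0.58 [0.5154, -0.31, 0.0333]
levelling_foot_mid 0.74 [0.3729, 0.3139, 0.0535]
large_nut_mid 0.88 [0.3582, 0.0954, 0.0332]
wide_sleeve_mid 0.96 [0.4348, -0.3066, 0.0334]
small_nut_mid 0.34 [0.4642, 0.3047, 0.0028]
narrow_sleeve_mid 0.59 [0.5597, 0.1457, 0.0287]
[ 0.49432174 -0.15823336  0.37964564]
```

View pics/s8.png

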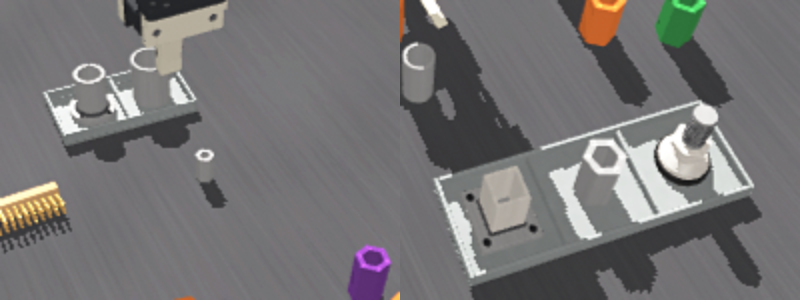

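All five parts stand in their compartments: flange (90,95) and sleeve (148,80) in the left half, plate, nut and foot in the right half. The small nut (204,165) and the narrow sleeve are where they were.

```bash
python3 -c "
from plant import ctrl
print(ctrl.close_job())"
```

```text
the job is handed in; nothing more can be done
None
```

Both kits are made up and handed in: the bench leg is in the three-compartment tray and the rail post in the two-compartment tray, with every part upright in its own compartment and the small nut and narrow sleeve left untouched.

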